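Index the ink carousel and rack the red ink jar

ROBOT

A 7-joint arm with a two-finger parallel gripper is mounted at the origin on the work surface. World frame = base frame: x ahead of the robot, y to its left, z up, the work surface at z = 0. Lengths are in m, angles in rad, forces in N, time in s.
With the tool pointing down it reaches from about 0.4 to 0.9 m from the base axis. Payload 5.5 kg.
Tool frame: the origin (TCP) lies midway between the tips of the shut fingers; the grasp point (between the pads) lies 19 mm behind it; z points along the fingers, y is the line along which they close (so a half turn about z gives the same grasp; the last joint's range is limited). The gripper opens to 92 mm and grips with 3 to 60 N. Pads are 19 mm wide; open, the fingers measure 130 mm over their backs; the gripper's body (75 mm by 190 mm) begins 47 mm behind the grasp point.
Start: joints at [-0.955, 0.501, -0.427, 1.55, 0.221, 1.138, -0.21], TCP at [0.225, 0.61, 0.227] pointing down, gripper open.
Joint ranges: [-2.88, 2.88], [-0.31, 2.03], [-1.54, 1.56], [0.2, 2.42], [-1.41, 4.55], [0.19, 2.02], [-2.57, 2.57]. Speed limits (rad/s): [2.57, 2.57, 3.14, 3.14, 3.14, 3.14, 3.14].

INTERFACE

Orientations are given as a rotation vector (axis times angle).
In Python, from rig import env gives the robot as it stands.
- The arm moves only by the tool step_arm, never from a script. Its argument "rows" is a list of rows, each an object of numbers: "x", "y", "z": the shift along the tool's x, y, z in mm; "spin": the turn about the tool's z in degrees. A call has 1 to 12 rows; each row shifts and turns the commanded pose from where the row before left it, along the tool's axes as they then stand; what a row does not reach is not made up. A row lasts 1/12 s, in which the tool goes at most 41.7 mm and 7.16 degrees, less where a joint would pass 70% of its speed; a pose out of reach is approached as far as the arm can. A call is refused whole if a number of a shift passes 41.7 or a number of a turn 7.16, either way. A call with a gripper value outside its range is refused whole. "hand" is the opening, from 0 (shut) to 1 (fully open), set as the call begins (left out, the last holds). The fingers move at their own pace and stop on an object; "newtons" is the grip in N (left out, the last holds). Time passes only in rows, so rows that do not move let the fingers close. It gives the time, the measured TCP pose, the force, the opening and the grip force at its end, in the units of the state.
- env.get_state(): the state, without advancing time (a new reading comes with each control period).
- env.camera(name): name is "side" or "top" or "wrist"; returns (picture, depth): 400x640x3 uint8, red, green, blue; 400x640 float32, m along the optical axis (not along the pixel's ray), 0 where there is no reading.
- env.get_calibration(name): a dict with "K" (3x3 intrinsics, pixels), "dist" ([k1, k2, p1, p2, k3] as OpenCV has them; the pictures are not rectified), "origin" and "rotation" of the camera in the world; the wrist camera has in their place "tool_from_camera" (4x4, takes a point from camera to tool coordinates, whose origin is the TCP and whose axes are the flange's). Camera axes: x right, y down, z forward; pixel columns grow to the right and rows downward; lengths in m; the calibration is good to about 2 mm. A picture is of the moment at which its call begins: read the wrist's pose just before it. get_calibration takes no time and is no camera call.
- env.job_done(): hands the job in; it is judged then, once.
The state is a dict: "time": time; "joints": joint angles; "qd": joint speeds; "joint_torque": joint torques, N m; "tcp_pos": TCP position; "tcp_rot": TCP orientation; "contact_force": force on the tool from outside, world axes, zero at the start; "moment": the same for the moment, N m; "opening": finger opening in m; "grasp_force": force on a finger pad.
Only numpy, scipy, OpenCV 4.12 (cv2) and the standard library are available. Lean on these libraries where they do the work, as an engineer would, in place of code of your own. Each camera call takes 0.05 s, during which the arm holds its last target. There are 200 camera calls.

TASK

Push the ink carousel round gently by its rim posts, not by the jars or their tray, until the empty red pocket faces the blue bracket and the yellow-headed lock pin drops into the notch; do not force it once it has locked. Then set the red ink jar down (do not drop it) upright and fully home in the red pocket, leaving the pin locked, the other jars in their pockets and everything else on the bench where it is.

Things in the scene. Friction and masses are not known exactly. Their poses are not given: they have to be found in the camera images.
- carousel (a joint): Angle the white turntable has turned since the start, rad, anticlockwise seen from above (0 at the start, wherever it stands). It is 244 mm across, its upright axis is the bracket's origin, and its deck is 34 mm above the bench. It turns either way a full turn and stays where left (3 to 5 N at a post turns it). More than 15 N from the robot on any part of it, at any moment, counts as damage
- tray: Loose round grey tray, 149 mm across, 5 mm thick, lying on the turntable's deck inside a raised aluminium curb ring (78 to 92 mm from the axis, top 44 mm above the bench); it turns along. Origin under its centre. Its -x axis points to the red pocket.
- post (a point): Foot of one of the six black upright posts for pushing, on the deck 112 mm from the axis; the others follow every 60 degrees round the axis. Posts are 12 mm thick, tops 63 mm above the bench. Where the notch lies relative to the posts is not known beforehand, and this point's axes do not tell it
- red_pocket (a point): Centre of the floor of the tray's empty red pocket, 39 mm above the bench, 46 mm from the tray's centre. Four pockets lie on the tray's -x (red), +x, +y and -y axes: rings 10 mm high, 43 mm inside and 51 mm outside diameter; the three black ones hold jars. The curb's only notch, 13 mm wide, lies in the direction of the red pocket give or take 15 degrees, as the tray is dropped in by hand
- front_spot (a point): Fixed point 46 mm from the axis towards the bracket, 39 mm above the bench: about where the red pocket's centre comes to lie when locked (within 20 mm)
- bracket: Fixed blue bracket, outside the rim on the robot's side, carrying the lock pin: the carousel's front. Origin on the carousel's axis at bench height; its -x axis points from there to the bracket. Guide block 24 mm (radially) x 34 mm, 85 mm from the axis, 67 to 93 mm above the bench (posts pass beneath); an arm leads outward to a column 135 to 151 mm from the axis
- bore (a point): Centre of the upper mouth of the guide block's bore (11 mm wide), 93 mm above the bench
- lock_pin: Loose steel pin, 10 mm thick, in the bore; yellow head 26 mm across, 9 mm high, its underside 61 mm above the tip. Origin at the round tip. It rides on the curb (tip 44 mm above the bench) and falls 10 mm to the deck when the notch comes under it: the carousel is then locked, with 1 to 3 mm of play, and meets a hard stop. Poses do not tell just where: feel for it, at under 60 mm/s
- jar_red: Loose red ink jar, a cylinder 36 mm across and 48 mm high with a 33 mm cap to 60 mm, 0.06 to 0.13 kg, standing on the bench left or right of the carousel. Origin at the centre of its underside
- jar_blue: Like the red jar but blue, loose in a tray pocket; leave it there
- jar_green: Like the red jar but green, loose in a tray pocket; leave it there
- jar_black: Like the red jar but black, loose in a tray pocket; leave it there
- glue: White glue bottle with orange cap, 44 mm across and 85 mm high, loose on the bench on the other side of the carousel from the red jar. Origin under its centre; leave it alone
- pen_cup: Blue cup, 70 mm across and 80 mm high, loose. Origin under its centre; leave it alone
- tape: Brown roll, 90 mm across and 22 mm high, loose. Origin under its centre; leave it alone
Not all that is in view belongs to the job. Several things have the shape of the lock_pin; the one meant has the colours described above.

How it is judged:
On the way, in this order (a step that is already met when the one before it is completed fails the run):
1. the carousel is turned until the lock pin has dropped into the notch (height (world z) of lock_pin below 0.0375 m and horizontal distance between lock_pin and bore below 0.007 m and angle between lock_pin's own z axis and vertical below 0.15 rad and horizontal distance between red_pocket and front_spot below 0.022 m), for 0.2 s.
2. the red jar stands fully home in the red pocket (horizontal distance between jar_red and red_pocket below 0.006 m and z of jar_red in the frame of red_pocket between -0.003 and 0.003 m and angle between jar_red's own z axis and vertical below 0.08 rad), for 0.2 s.
At the end, for the whole second after the job is handed in: The lock pin is down in the notch (tip within 3.5 mm of the deck, upright in its bore), the red pocket within 22 mm of the front spot; the red jar stands still in it, upright, within 6 mm of its centre and 3 mm of its floor; the carousel is still and the other three jars stand in their pockets (all of step 1 and all of step 2 and linear speed of jar_red below 0.02 m/s and velocity of joint carousel between -0.05 and 0.05 rad/s and angle between each of jar_blue, jar_green, jar_black's own z axis and vertical below 0.15 rad and z of each of jar_blue, jar_green, jar_black in the frame of tray below 0.011 m); the robot touches nothing.
It fails at once if the robot pushes on the tray or a parked jar instead of the rim (over 4 N) (contact force between any of the fingers, the arm and tray above 4 N or contact force between any of the fingers, the arm and jar_blue above 4 N or contact force between any of the fingers, the arm and jar_green above 4 N or contact force between any of the fingers, the arm and jar_black above 4 N).
It fails at once if the robot pushes on the carousel with more than 15 N (contact force between any of the fingers, the arm and carousel above 15 N).
It fails at once if the red jar is dropped (falls faster than 0.45 m/s while not held) (linear speed of jar_red above 0.45 m/s and contact force between the fingers and jar_red below 0.05 N).
It fails at once if a parked jar is tipped or lifted out of its pocket (angle between any of jar_blue, jar_green, jar_black's own z axis and vertical above 0.4 rad or z of any of jar_blue, jar_green, jar_black in the frame of tray above 0.022 m).
It fails at once if the glue bottle, pen cup or tape is moved by more than 25 mm (distance of any of glue, pen_cup, tape from where it was at the start of the episode above 0.025 m).
It also fails if it takes over 72 s, if anything falls off the work surface, if the arm or the gripper's body presses on something with over 40 N, if the wrist force passes 120 N, or if a joint passes its speed limit or range.

## Working session

There is one attempt and no reset: what is moved stays moved. The work goes in short steps, Python scripts to look and compute and a tool call to move; the robot and the scene stay as the last step left them, time stands still between calls to the robot, and variables do not carry over. Pictures are saved under pics/ and viewed, at most 10 in all, crops included, and the job is handed in when it is done.

Besides the shell and the picture viewer there is one more tool, called after "Request:" as name(argument=value, ...), one argument or row to a line, values as JSON. step_arm: Moves the arm, as the interface text tells. Its arguments: {"type":"object","properties":{"rows":{"type":"array"},"hand":{"type":"number"},"newtons":{"type":"number"}},"required":["rows"]}

```bash
mkdir -p pics; ls; cat > h.py <<'E'
import numpy as np, cv2
from rig import env
from scipy.spatial.transform import Rotation as R
def cam(name):
    s=env.get_state(); c=env.get_calibration(name); im,d=env.camera(name)
    if name=='wrist':
        T=np.array(c['tool_from_camera']); Rt=R.from_rotvec(s['tcp_rot']).as_matrix()
        o=Rt@T[:3,3]+np.array(s['tcp_pos']); r=Rt@T[:3,:3]
    else: o=np.array(c['origin']); r=np.array(c['rotation'])
    return im,d,np.array(c['K']),np.array(c['dist']),o,r
def ray(px,K,D,o,r):
    p=cv2.undistortPoints(np.array(px,float).reshape(-1,1,2),K,D).reshape(-1,2)
    return np.c_[p,np.ones(len(p))]@r.T
def plane(px,z,K,D,o,r):
    v=ray(px,K,D,o,r); return o+v*((z-o[2])/v[:,2])[:,None]
def depthpt(px,d,K,D,o,r):
    v=ray(px,K,D,o,r); px=np.array(px,int).reshape(-1,2); return o+v*d[px[:,1],px[:,0]][:,None]
def save(n,im): cv2.imwrite('pics/'+n+'.png',cv2.cvtColor(im,cv2.COLOR_RGB2BGR))
E
python3 - <<'E'
from h import *
print(env.get_state())
for n in('top','side'):
    c=cam(n); save(n,c[0]); np.savez(n,*c); print(n,c[4],c[5].round(3).tolist(),c[2][0])
E
```

```text
pics
{'time': 0.0, 'joints': array([-0.95480494,  0.50181834, -0.42679404,  1.55146953,  0.2207927 ,
        1.13829888, -0.21028181]), 'qd': array([ 9.36296801e-05, -2.39050978e-04, -1.41088224e-03, -2.32386131e-03,
        1.43271706e-03,  9.36215201e-04, -2.76052239e-05]), 'joint_torque': array([ 6.18664508e-04, -5.66601169e+01, -5.81586331e+00, -2.79115123e+01,
       -6.86806790e-02,  3.08667216e-02,  1.74957372e-04]), 'tcp_pos': array([0.22437941, 0.6092869 , 0.22568899]), 'tcp_rot': array([-5.51104982e-01, -3.09246591e+00,  2.97827730e-03]), 'contact_force': array([-0.60801296,  0.43643598,  0.09040335]), 'moment': array([-0.0075683 ,  0.01041615, -0.01402041]), 'grasp_force': 0.0, 'opening': 0.09183623716696877}
top [0.26655894 0.01971596 1.23587233] [-2.104, 2.147, -0.228] [423.41624535   0.         322.7807365 ]
side [ 0.28826696 -0.68606191  0.49025069] [-2.068, 0.319, -0.175] [375.60041388   0.         313.7749153 ]
```

```bash
sed -i "s/r=np.array(c\['rotation'\])/r=R.from_rotvec(c['rotation']).as_matrix()/" h.py; sed -i "s/^def ray/def ld(n):\n    z=np.load(n+'.npz'); im,d,K,D,o,r=[z[k] for k in z.files]\n    return im,d,K,D,o,(R.from_rotvec(r).as_matrix() if r.ndim==1 else r)\ndef ray/" h.py; python3 - <<'E'
from h import *
for n in('top','side'): im,d,K,D,o,r=ld(n); print(r[:,2])
E
```

```text
[ 0.19529459 -0.0191078  -0.98055847]
[ 0.25437565  0.83140806 -0.49401788]
```

View pics/top.png

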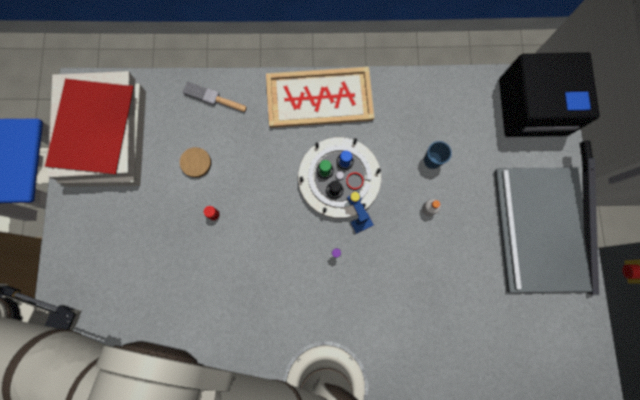

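View pics/side.png

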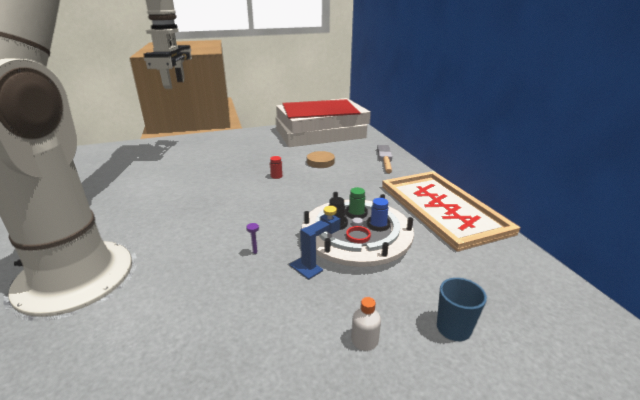

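Top view: carousel about (340,177), red pocket (355,181), blue bracket (360,215) with yellow pin head (355,197), red jar (211,213), glue (432,207), tape (195,162). Pin-shaped things: the purple-headed one (336,253) is a decoy. The yellow-headed one, in the bracket's block, fits the description.

```bash
cat > m.py <<'E'
from h import *
im,d,K,D,o,r=C=ld('top')
P=lambda px,z:plane(px,z,K,D,o,r)
hsv=cv2.cvtColor(im,cv2.COLOR_RGB2HSV)
def blob(lo,hi,box,z,nm):
    m=cv2.inRange(hsv,lo,hi); k=np.zeros_like(m); x0,y0,x1,y1=box; k[y0:y1,x0:x1]=m[y0:y1,x0:x1]
    q=np.argwhere(k)[:,::-1]; c=(q.min(0)+q.max(0))/2; c2=q.mean(0)
    print(nm,len(q),c,c2.round(1),P([c2],z)[0].round(4)); return q
blob((22,120,120),(35,255,255),(340,180,370,210),.114,'head')
blob((0,150,60),(8,255,255),(195,200,225,225),.055,'jar')
blob((0,120,60),(8,255,255),(340,168,368,195),.049,'pocket')
blob((105,120,40),(125,255,255),(340,195,380,240),.09,'bracket')
# rim outer ellipse of white deck
m=cv2.inRange(hsv,(0,0,150),(180,60,255)); k=np.zeros_like(m); k[125:228,290:390]=m[125:228,290:390]
cs,_=cv2.findContours(k,0,2); c=max(cs,key=cv2.contourArea); h=cv2.convexHull(c).reshape(-1,2)
w=P(h,.034)[:,:2]; cc,rr=cv2.minEnclosingCircle(w.astype(np.float32)); print('carousel',cc,rr)
A=np.c_[2*w,np.ones(len(w))]; s=np.linalg.lstsq(A,(w**2).sum(1),rcond=None)[0]; print('fit',s[:2],np.sqrt(s[2]+s[0]**2+s[1]**2))
big=cv2.resize(im[125:245,280:400],(720,720)[:2],interpolation=cv2.INTER_CUBIC)[:600]; save('topcrop',cv2.resize(im[130:240,285:395],(600,600),interpolation=cv2.INTER_CUBIC))
E
python3 m.py
```

```text
head 57 [354.5 196. ] [354.5 196.3] [ 0.5027 -0.0886  0.114 ]
jar 128 [211. 213.] [210.6 212.4] [0.4763 0.3127 0.055 ]
pocket 47 [354.5 181. ] [355.3 180.3] [ 0.5635 -0.0986  0.049 ]
bracket 353 [360. 214.] [360.5 217.3] [ 0.4484 -0.1051  0.09  ]
carousel (0.5908535122871399, -0.0670996606349945) 0.13821113109588623
fit [ 0.58708439 -0.06118334] 0.12862059784921384
```

View pics/topcrop.png

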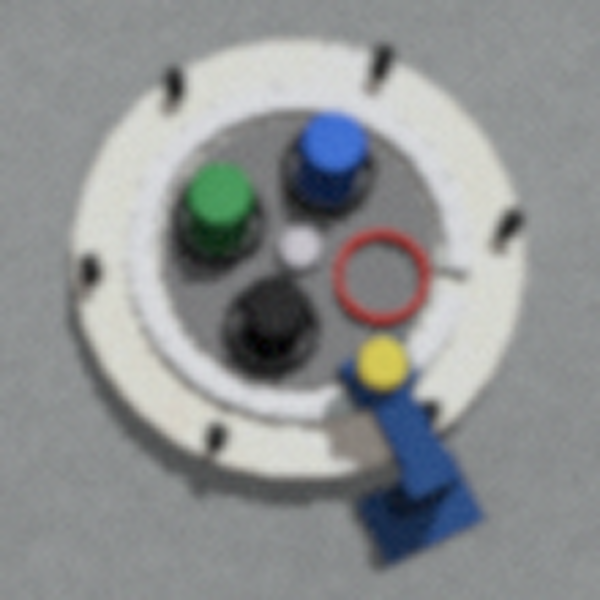

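Crop: red pocket ring at (382,277) of the crop, curb notch seen as a dark line at (452,272), yellow head (383,362) in the blue block, feet of posts at (90,290), (172,100), (375,85), (505,240), (430,415), (213,450). The yellow-headed pin in the bracket is confirmed as the one meant.

```bash
cat > m2.py <<'E'
from h import *
im,d,K,D,o,r=ld('top')
f=lambda a,z:plane(np.array(a,float)*110/600+[285-.5,130-.5],z,K,D,o,r)[:,:2]
posts=f([(90,285),(172,100),(375,85),(505,240),(430,415),(213,450)],.036)
rim=f([(73,255),(300,38),(526,265),(280,479),(110,150),(480,130),(140,408)],.034)
for nm,w in(('posts',posts),('rim',rim)):
    s=np.linalg.lstsq(np.c_[2*w,np.ones(len(w))],(w**2).sum(1),rcond=None)[0]; c=s[:2]; print(nm,c.round(4),np.sqrt(s[2]+c@c).round(4))
c=np.array([s[0],s[1]])
for nm,p in(('posts',posts),('notch',f([(452,272)],.044)),('pocket',f([(382,277)],.049)),('bore/head',f([(383,362)],.1142)),('column',f([(425,470)],.093)),('jars',f([(333,150),(220,195),(275,310)],.098))):
    v=p-c; print(nm,p.round(3).tolist(),np.degrees(np.arctan2(v[:,1],v[:,0])).round(1),np.linalg.norm(v,axis=1).round(3))
# side check for yellow head
im2,d2,K2,D2,o2,r2=ld('side')
h=cv2.inRange(cv2.cvtColor(im2,cv2.COLOR_RGB2HSV),(22,120,120),(35,255,255)); q=np.argwhere(h[195:230,310:350])[:,::-1]+[310,195]; a=q.mean(0); print(a,plane([a],.11,K2,D2,o2,r2))
h=cv2.inRange(cv2.cvtColor(im2,cv2.COLOR_RGB2HSV),(0,150,60),(8,255,255)); q=np.argwhere(h[150:185,265:290])[:,::-1]+[265,150]; print(q.min(0),q.max(0),plane([q.mean(0)],.03,K2,D2,o2,r2))
E
python3 m2.py
```

```text
posts [ 0.5761 -0.0516] 0.111
rim [ 0.58   -0.0552] 0.1211
posts [[0.565, 0.059], [0.668, 0.013], [0.675, -0.098], [0.586, -0.165], [0.491, -0.12], [0.475, -0.005]] [  97.3   37.7  -24.3  -86.8 -143.7  154.6] [0.115 0.111 0.104 0.11  0.11  0.117]
notch [[0.567, -0.134]] [-99.4] [0.08]
pocket [[0.564, -0.097]] [-111.6] [0.044]
bore/head [[0.504, -0.089]] [-156.] [0.083]
column [[0.452, -0.11]] [-156.7] [0.139]
jars [[0.619, -0.069], [0.596, -0.01], [0.535, -0.037]] [-19.5  70.3 157.8] [0.041 0.048 0.048]
[330.26966292 209.48314607] [[ 0.50426726 -0.09034067  0.11      ]]
[271 156] [280 176] [[0.48402205 0.32664952 0.03      ]]
```

Request:
step_arm(
  rows=[
    {"x": -33,"y": -21.5},
    {"x": -33,"y": -21.5},
    {"x": -33,"y": -21.5},
    {"x": -33,"y": -21.5},
    {"x": -33,"y": -21.5},
    {"x": -33,"y": -21.5},
    {"x": -33,"y": -21.5},
    {"x": -33,"y": -21.5},
    {"x": -33,"y": -21.5},
    {"x": -33,"y": -21.5},
    {"x": -33,"y": -21.5},
    {"x": -33,"y": -21.5},
  ],
  hand=0,
)

```text
schema error: expected keys x, y, z, spin
```

Request:
step_arm(
  rows=[
    {"x": -33,"y": -21.5},
    {"x": -33,"y": -21.5},
    {"x": -33,"y": -21.5},
    {"x": -33,"y": -21.5},
    {"x": -33,"y": -21.5},
    {"x": -33,"y": -21.5},
    {"spin": 6.3},
    {"spin": 6.3},
    {"spin": 6.4},
    {},
  ],
)

```text
schema error: expected keys x, y, z, spin
```

```bash
python3 - <<'E'
from h import *
c=cam('wrist'); save('w1',c[0]); np.savez('w1',*c)
s=env.get_state();print(s['time'],s['tcp_pos'],R.from_rotvec(s['tcp_rot']).as_matrix().round(3).tolist(),s['contact_force'],c[4])
E
```

```text
0.15 [0.22447639 0.60942617 0.22588098] [[-0.938, 0.345, -0.001], [0.345, 0.938, -0.001], [-0.0, -0.002, -1.0]] [ 0.28648561 -0.63032174 -0.64242121] [0.16242052 0.63262775 0.38318608]
```

View pics/w1.png

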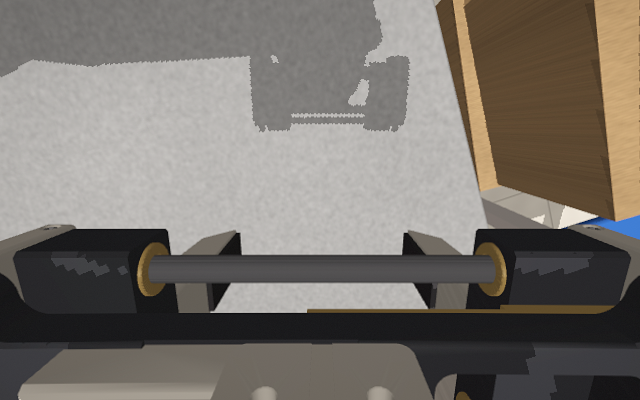

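The moves were refused because every key must be present in each row. The picture only shows the bench, with the finger rail at the bottom.

Request:
step_arm(
  rows=[
    {"x": -33,"y": -21.5,"z": 0,"spin": 0},
    {"x": -33,"y": -21.5,"z": 0,"spin": 0},
    {"x": -33,"y": -21.5,"z": 0,"spin": 0},
    {"x": -33,"y": -21.5,"z": 0,"spin": 0},
    {"x": -33,"y": -21.5,"z": 0,"spin": 0},
    {"x": -33,"y": -21.5,"z": 0,"spin": 0},
    {"x": -33,"y": -21.5,"z": 0,"spin": 0},
    {"x": -33,"y": -21.5,"z": 0,"spin": 0},
    {"x": -33,"y": -21.5,"z": 0,"spin": 0},
    {"x": -33,"y": -21.5,"z": 0,"spin": 0},
    {"x": -33,"y": -21.5,"z": 0,"spin": 0},
    {"x": -33,"y": -21.5,"z": 0,"spin": 0},
  ],
  hand=0,
)

```text
time: 1.15
tcp_pos: [0.5077, 0.2292, 0.2267]
tcp_rot: [-0.551, -3.093, 0.0]
contact_force: [1.2, 0.5, 0.0]
opening: 0.0165
grasp_force: 0.0
```

Request:
step_arm(
  rows=[
    {"x": -33,"y": -21.5,"z": 0,"spin": 0},
    {"x": -33,"y": -21.5,"z": 0,"spin": 0},
    {"x": -33,"y": -21.5,"z": 0,"spin": 0},
    {"x": -33,"y": -21.5,"z": 0,"spin": 0},
    {"x": -33,"y": -21.5,"z": 0,"spin": 0},
    {"x": -33,"y": -21.5,"z": 0,"spin": 0},
    {"x": 0,"y": 0,"z": 0,"spin": 6.3},
    {"x": 0,"y": 0,"z": 0,"spin": 6.3},
    {"x": 0,"y": 0,"z": 0,"spin": 6.4},
    {"x": 0,"y": 0,"z": 0,"spin": 0},
  ],
)

```text
time: 1.98
tcp_pos: [0.648, 0.0413, 0.226]
tcp_rot: [-1.06, -2.956, 0.001]
contact_force: [-0.2, -1.2, 0.4]
opening: 0.0005
grasp_force: 0.0
```

```bash
python3 - <<'E'
from h import *
c=cam('wrist'); save('w2',c[0]); np.savez('w2',*c)
s=env.get_state();print(s['time'],s['tcp_pos'],R.from_rotvec(s['tcp_rot']).as_matrix().round(3).tolist(),s['contact_force'],c[4])
E
```

```text
2.0333 [0.6479899  0.04160165 0.22621867] [[-0.776, 0.631, -0.001], [0.631, 0.776, -0.0], [0.001, -0.001, -1.0]] [-0.83555319 -0.05674566 -0.61015221] [0.59710132 0.08355382 0.38352484]
```

View pics/w2.png

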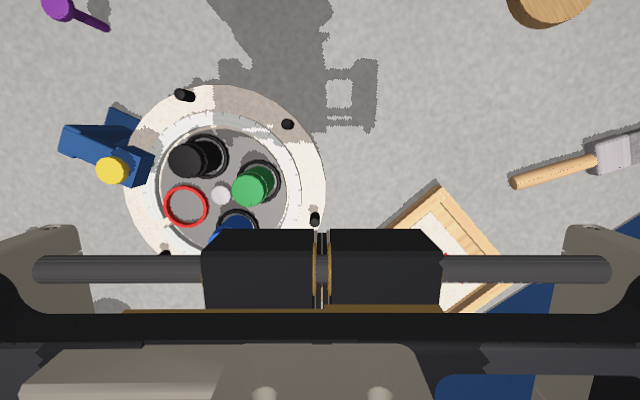

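Wrist view: posts at (185,95), (288,124), (315,218), (165,255). Red pocket ring (186,207), yellow head (112,170), and the parked jars are upright. I'll refine the axis and the post angles.

```bash
cat > m3.py <<'E'
from h import *
from scipy.optimize import least_squares as ls
im,d,K,D,o,r=ld('w2')
P=lambda px,z:plane(px,z,K,D,o,r)[:,:2]
hsv=cv2.cvtColor(im,cv2.COLOR_RGB2HSV)
m=cv2.inRange(hsv,(22,120,120),(35,255,255)); q=np.argwhere(m[140:200,80:140])[:,::-1]+[80,140]; (a,_)=cv2.minEnclosingCircle(q.astype(np.float32)); hd=P([a],.114); print('head',a,hd,P([q.min(0),q.max(0)],.114))
m=cv2.inRange(hsv,(0,140,80),(8,255,255)); q=np.argwhere(m[180:232,150:220])[:,::-1]+[150,180]; a,_=cv2.minEnclosingCircle(q.astype(np.float32)); pk=P([a],.049); print('pocket',a,pk)
rim=P([(124,190),(209,85),(262,99),(298,129),(326,188)],.034)
f=ls(lambda c:np.linalg.norm(rim-c,axis=1)-.122,[.58,-.055]); c=f.x; print('axis',c,f.fun.round(4))
dk=(im.max(2)<60).astype(np.uint8)
for x0,y0,x1,y1 in((170,85,200,105),(278,115,298,133),(305,205,325,230)):
    q=np.argwhere(dk[y0:y1,x0:x1])[:,::-1]+[x0,y0]; w=P(q,.05); z=depthpt(q,d,K,D,o,r); t=z[z[:,2]>.055]; print('post',q.mean(0).round(1),len(q),w.mean(0).round(4),t.mean(0).round(4),len(t))
    v=t.mean(0)[:2]-c; print(np.degrees(np.arctan2(v[1],v[0])).round(1),np.linalg.norm(v).round(4))
for n,p in(('head',hd[0]),('pk',pk[0])): v=p-c; print(n,np.degrees(np.arctan2(v[1],v[0])).round(1),np.linalg.norm(v).round(4))
E
python3 m3.py
```

```text
head (111.20587921142578, 170.06863403320312) [[ 0.50444432 -0.08651938]] [[ 0.4876469  -0.08853271]
 [ 0.52076374 -0.08533271]]
pocket (185.5, 205.5) [[ 0.56353274 -0.09339014]]
axis [ 0.58358668 -0.05633504] [-0.0026  0.0029 -0.0008 -0.0031  0.0002]
post [184.6  94.8] 187 [ 0.4788 -0.0061] [ 0.4794 -0.0057  0.061 ] 103
154.1 0.1159
post [287.3 123.8] 101 [0.5697 0.0581] [0.5703 0.0587 0.0618] 93
96.6 0.1158
post [313.6 219. ] 87 [0.6705 0.0109] [0.6612 0.0207 0.0981] 59
44.8 0.1093
head -159.1 0.0847
pk -118.4 0.0421
```

Request:
step_arm(
  rows=[
    {"x": 0,"y": 0,"z": 35,"spin": 0},
    {"x": 0,"y": 0,"z": 35,"spin": 0},
    {"x": 0,"y": 0,"z": 35,"spin": 0},
    {"x": 0,"y": 0,"z": 35,"spin": 0},
    {"x": 0,"y": 0,"z": 25,"spin": 0},
    {"x": 0,"y": 0,"z": 13,"spin": 0},
    {"x": 0,"y": 0,"z": 0,"spin": 0},
    {"x": -4,"y": 0,"z": 0,"spin": 0.5},
    {"x": -4,"y": 0,"z": 0,"spin": 0.5},
    {"x": -3,"y": 0,"z": 0,"spin": 0.5},
    {"x": -2,"y": 0,"z": 0,"spin": 0.5},
  ],
)

```text
time: 2.95
tcp_pos: [0.6604, 0.0326, 0.051]
tcp_rot: [1.106, 2.936, 0.002]
contact_force: [-0.0, -0.4, 0.4]
opening: 0.0007
grasp_force: 0.0
```

Request:
step_arm(
  rows=[
    {"x": -1.5,"y": 0,"z": 0,"spin": 0.7},
    {"x": -1.5,"y": 0,"z": 0,"spin": 0.7},
    {"x": -1.5,"y": 0,"z": 0,"spin": 0.7},
    {"x": -1.5,"y": 0,"z": 0,"spin": 0.7},
  ],
)

```text
time: 3.28
tcp_pos: [0.6628, 0.0292, 0.0489]
tcp_rot: [1.179, 2.912, 0.0]
contact_force: [-0.1, -0.3, -0.4]
opening: 0.0002
grasp_force: 0.0
```

Request:
step_arm(
  rows=[
    {"x": -1.5,"y": 0,"z": 0,"spin": 0.7},
    {"x": -1.5,"y": 0,"z": 0,"spin": 0.7},
    {"x": -1.5,"y": 0,"z": 0,"spin": 0.7},
    {"x": -1.5,"y": 0,"z": 0,"spin": 0.7},
  ],
)

```text
time: 3.62
tcp_pos: [0.6662, 0.0259, 0.0486]
tcp_rot: [-1.248, -2.881, -0.0]
contact_force: [-1.9, 1.9, 2.8]
opening: 0.0006
grasp_force: 1.6
```

Request:
step_arm(
  rows=[
    {"x": -2,"y": 0,"z": 0,"spin": 1},
    {"x": -2.5,"y": 0,"z": 0,"spin": 1.24},
    {"x": -2.5,"y": 0,"z": 0,"spin": 1.24},
    {"x": -2.5,"y": 0,"z": 0,"spin": 1.24},
    {"x": -2.5,"y": 0,"z": 0,"spin": 1.24},
    {"x": -2.5,"y": 0,"z": 0,"spin": 1.24},
    {"x": -2.5,"y": 0,"z": 0,"spin": 1.24},
    {"x": -2.5,"y": 0,"z": 0,"spin": 1.24},
  ],
)

```text
time: 4.28
tcp_pos: [0.679, 0.0095, 0.0485]
tcp_rot: [-1.49, -2.765, 0.001]
contact_force: [-4.4, 1.9, 2.0]
opening: 0.0001
grasp_force: 1.8
```

Request:
step_arm(
  rows=[
    {"x": -2.5,"y": 0,"z": 0,"spin": 1.24},
    {"x": -2.5,"y": 0,"z": 0,"spin": 1.24},
    {"x": -2.5,"y": 0,"z": 0,"spin": 1.24},
    {"x": -2.5,"y": 0,"z": 0,"spin": 1.24},
    {"x": -2.5,"y": 0,"z": 0,"spin": 1.24},
    {"x": -2.5,"y": 0,"z": 0,"spin": 1.24},
    {"x": -2.5,"y": 0,"z": 0,"spin": 1.24},
    {"x": -2.5,"y": 0,"z": 0,"spin": 1.24},
    {"x": -2.5,"y": 0,"z": 0,"spin": 1.24},
    {"x": -2.5,"y": 0,"z": 0,"spin": 1.24},
    {"x": -2.5,"y": 0,"z": 0,"spin": 1.24},
    {"x": -2.5,"y": 0,"z": 0,"spin": 1.24},
  ],
)

```text
time: 5.28
tcp_pos: [0.6926, -0.0169, 0.0485]
tcp_rot: [-1.835, -2.55, -0.0]
contact_force: [-2.4, 2.4, -1.6]
opening: 0.0008
grasp_force: 1.8
```

Request:
step_arm(
  rows=[
    {"x": -2.5,"y": 0,"z": 0,"spin": 1.24},
    {"x": -2.5,"y": 0,"z": 0,"spin": 1.24},
    {"x": -2.5,"y": 0,"z": 0,"spin": 1.24},
    {"x": -2.5,"y": 0,"z": 0,"spin": 1.24},
    {"x": -2.5,"y": 0,"z": 0,"spin": 1.24},
    {"x": -2.5,"y": 0,"z": 0,"spin": 1.24},
    {"x": -2.5,"y": 0,"z": 0,"spin": 1.24},
    {"x": -2.5,"y": 0,"z": 0,"spin": 1.24},
    {"x": -2.5,"y": 0,"z": 0,"spin": 1.24},
    {"x": -2.5,"y": 0,"z": 0,"spin": 1.24},
  ],
)

```text
time: 6.12
tcp_pos: [0.6985, -0.0413, 0.0488]
tcp_rot: [2.1, 2.337, 0.0]
contact_force: [-2.0, 4.0, -1.6]
opening: 0.0003
grasp_force: 1.8
```

```bash
cat > lk.py <<'E'
from h import *
import sys
s=env.get_state(); print(s['time'],s['tcp_pos'],s['contact_force'],s['joints'].round(2))
im,d,K,D,o,r=C=cam('top'); np.savez(sys.argv[1],*C)
save(sys.argv[1],cv2.resize(im[130:240,285:395],(600,600),interpolation=cv2.INTER_CUBIC))
E
python3 lk.py t3
```

```text
6.1167 [ 0.69845503 -0.04130152  0.04875949] [-1.99962128  3.95260093 -1.58213896] [-0.05  0.74  0.1   1.54 -0.09  0.86  0.19]
```

View pics/t3.png

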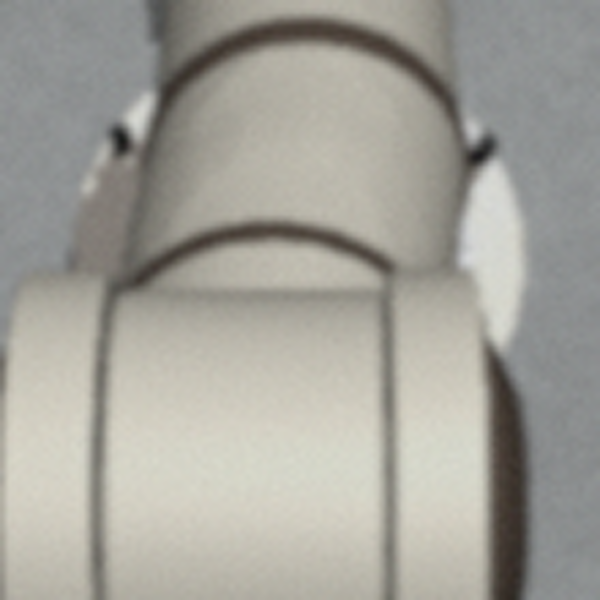

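The arm hides the carousel from the top camera; two posts are still seen at (120,140) and (483,148). I'll use the side camera to watch the head's height.

Request:
step_arm(
  rows=[
    {"x": -1.5,"y": 0,"z": 0,"spin": 0.74},
    {"x": -1.5,"y": 0,"z": 0,"spin": 0.74},
    {"x": -1.5,"y": 0,"z": 0,"spin": 0.74},
    {"x": -1.5,"y": 0,"z": 0,"spin": 0.74},
    {"x": -1.5,"y": 0,"z": 0,"spin": 0.74},
    {"x": -1.5,"y": 0,"z": 0,"spin": 0.74},
    {"x": -1,"y": 0,"z": 0,"spin": 0.5},
    {"x": -1,"y": 0,"z": 0,"spin": 0.5},
    {"x": -1,"y": 0,"z": 0,"spin": 0.5},
    {"x": -1,"y": 0,"z": 0,"spin": 0.5},
  ],
)

```text
time: 7.0
tcp_pos: [0.6992, -0.0542, 0.0488]
tcp_rot: [2.226, 2.216, 0.001]
contact_force: [-0.8, 3.4, -1.0]
opening: 0.0001
grasp_force: 1.7
```

```bash
cat > sd.py <<'E'
from h import *
im,d,K,D,o,r=cam('side'); np.savez('side2',im,d,K,D,o,r)
hsv=cv2.cvtColor(im,cv2.COLOR_RGB2HSV)
m=cv2.inRange(hsv,(22,120,120),(35,255,255)); q=np.argwhere(m[190:235,305:355])[:,::-1]+[305,190]
m=cv2.inRange(hsv,(0,140,60),(8,255,255)); p=np.argwhere(m[190:260,290:420])[:,::-1]+[290,190]
print('head',q.mean(0),len(q),'pocket',p.mean(0) if len(p) else 0, (plane([p.mean(0)],.047,K,D,o,r) if len(p) else 0))
s=env.get_state(); v=s['tcp_pos'][:2]-[.5825,-.054]; print(s['time'],s['tcp_pos'],s['contact_force'],np.degrees(np.arctan2(v[1],v[0])),np.linalg.norm(v))
E
python3 sd.py
```

```text
head [330.51041667 209.875     ] 96 pocket [347.43065693 229.81751825] [[ 0.54669207 -0.0809151   0.047     ]]
7.05 [ 0.69918367 -0.05453437  0.04878703] [-0.33218339  3.32952951 -1.97534199] -0.2623925342310307 0.11668489086120408
```

Angle is −0.3° and the pin is still up. I'll creep on at 1 mm per row.

Request:
step_arm(
  rows=[
    {"x": -1,"y": 0,"z": 0,"spin": 0.5},
    {"x": -1,"y": 0,"z": 0,"spin": 0.5},
    {"x": -1,"y": 0,"z": 0,"spin": 0.5},
    {"x": -1,"y": 0,"z": 0,"spin": 0.5},
    {"x": -1,"y": 0,"z": 0,"spin": 0.5},
    {"x": -1,"y": 0,"z": 0,"spin": 0.5},
  ],
)

```text
time: 7.55
tcp_pos: [0.699, -0.0603, 0.0488]
tcp_rot: [2.284, 2.157, 0.0]
contact_force: [-1.0, 3.2, -0.4]
opening: 0.0007
grasp_force: 1.7
```

Request:
step_arm(
  rows=[
    {"x": -1,"y": 0,"z": 0,"spin": 0.5},
    {"x": -1,"y": 0,"z": 0,"spin": 0.5},
    {"x": -1,"y": 0,"z": 0,"spin": 0.5},
  ],
)

```text
time: 7.8
tcp_pos: [0.6988, -0.0633, 0.0488]
tcp_rot: [2.312, 2.127, 0.0]
contact_force: [-0.8, 2.9, -0.2]
opening: 0.0003
grasp_force: 1.7
```

```bash
python3 sd.py
```

```text
head [330.61702128 209.94680851] 94 pocket [344.44262295 230.74590164] [[ 0.53947468 -0.08221018  0.047     ]]
7.85 [ 0.69877034 -0.0636712   0.04877556] [-0.9049253   2.68217126 -1.49572382] -4.754832913580027 0.11667186014412961
```

Request:
step_arm(
  rows=[
    {"x": -1,"y": 0,"z": 0,"spin": 0.5},
    {"x": -1,"y": 0,"z": 0,"spin": 0.5},
    {"x": -1,"y": 0,"z": 0,"spin": 0.5},
  ],
)

```text
time: 8.1
tcp_pos: [0.6985, -0.0663, 0.0488]
tcp_rot: [2.339, 2.097, 0.0]
contact_force: [-0.0, 4.3, -0.9]
opening: 0.0006
grasp_force: 1.6
```

Request:
step_arm(
  rows=[
    {"x": -1,"y": 0,"z": 0,"spin": 0.5},
    {"x": -1,"y": 0,"z": 0,"spin": 0.5},
    {"x": -1,"y": 0,"z": 0,"spin": 0.5},
  ],
)

```text
time: 8.35
tcp_pos: [0.6982, -0.0694, 0.0488]
tcp_rot: [2.367, 2.066, 0.0]
contact_force: [-0.1, 3.0, -1.6]
opening: 0.0004
grasp_force: 1.5
```

```bash
python3 sd.py
```

```text
head [329.92473118 213.8172043 ] 93 pocket [344.425      230.15833333] [[ 0.54023435 -0.08016171  0.047     ]]
8.4 [ 0.6980958  -0.06968862  0.04877096] [-0.33878075  3.12593971 -1.24372054] -7.728935950164374 0.11665556448686627
```

The pin has dropped: the head row went from 209.9 to 213.8, about 10 mm. I stop pushing, back off, lift, open the hand and go above the red jar.

Request:
step_arm(
  rows=[
    {"x": 2,"y": 0,"z": 0,"spin": 0},
    {"x": 4,"y": 0,"z": 0,"spin": 0},
    {"x": 4,"y": 0,"z": 0,"spin": 0},
    {"x": 0,"y": 0,"z": -35,"spin": 6},
    {"x": 0,"y": 0,"z": -36,"spin": 6},
    {"x": 0,"y": 0,"z": -36,"spin": 6},
    {"x": 0,"y": 0,"z": -36,"spin": 6},
    {"x": 0,"y": 0,"z": -36,"spin": 6},
  ],
)

```text
time: 9.07
tcp_pos: [0.6992, -0.0593, 0.2297]
tcp_rot: [2.823, 1.377, 0.0]
contact_force: [0.5, 0.4, 0.6]
opening: 0.0005
grasp_force: 0.0
```

```bash
python3 sd.py
```

```text
head [329.9673913 213.7826087] 92 pocket [355.04929577 224.52816901] [[ 0.56970318 -0.06714568  0.047     ]]
9.1167 [ 0.70360272 -0.05976145  0.23888749] [ 2.88331006 -0.72400735  6.44773505] -2.723786589893158 0.12123969726381316
```

Request:
step_arm(
  rows=[
    {"x": 15,"y": -37,"z": 0,"spin": 0},
    {"x": 15,"y": -37,"z": 0,"spin": 0},
    {"x": 15,"y": -37,"z": 0,"spin": 0},
    {"x": 15,"y": -37,"z": 0,"spin": 0},
    {"x": 15,"y": -37,"z": 0,"spin": 0},
    {"x": 15,"y": -37,"z": 0,"spin": 0},
    {"x": 15,"y": -37,"z": 0,"spin": 0},
    {"x": 15,"y": -37,"z": 0,"spin": 0},
    {"x": 15,"y": -37,"z": 0,"spin": 0},
    {"x": 15,"y": -37,"z": 0,"spin": 0},
    {"x": 15,"y": -37,"z": 0,"spin": 0},
    {"x": 0,"y": 0,"z": 0,"spin": 0},
  ],
  hand=1,
)

```text
time: 10.12
tcp_pos: [0.4721, 0.3302, 0.2277]
tcp_rot: [-2.806, -1.401, 0.0]
contact_force: [-0.6, 0.7, -0.6]
opening: 0.0761
grasp_force: 0.0
```

```bash
cat > jar.py <<'E'
from h import *
import sys
s=env.get_state(); c=cam('wrist'); im,d,K,D,o,r=c; save(sys.argv[1],im); np.savez(sys.argv[1],*c)
hsv=cv2.cvtColor(im,cv2.COLOR_RGB2HSV); m=cv2.inRange(hsv,(0,140,40),(8,255,255))
n,l,st,ce=cv2.connectedComponentsWithStats(m); i=1+st[1:,4].argmax(); print(st[i],ce[i])
q=np.argwhere(l==i)[:,::-1]; p=depthpt(q,d,K,D,o,r); t=p[(p[:,2]>.05)&(p[:,2]<.075)]
print('zmax',np.percentile(t[:,2],[50,98])); cc,rr=cv2.minEnclosingCircle(t[:,:2].astype(np.float32)); print('cap',cc,rr,'median',np.median(t,0))
Rt=R.from_rotvec(s['tcp_rot']).as_matrix(); v=np.r_[cc,.016]-s['tcp_pos']; print(s['time'],s['tcp_pos'],'tool mm',(Rt.T@v*1000).round(1),'y ang',np.degrees(np.arctan2(Rt[1,1],Rt[0,1])).round(1),s['joints'].round(2),s['opening'])
E
python3 jar.py w4
```

```text
[319 173  30  36 838] [333.53937947 190.78878282]
zmax [0.05918898 0.06071217]
cap (0.4793336093425751, 0.3180384039878845) 0.016404414549469948 median [0.47985265 0.31864795 0.05918898]
10.1167 [0.47207727 0.33021578 0.22772691] tool mm [ -5.9  14.2 211.6] y ang -36.9 [-0.81  0.34  0.19  1.76 -0.08  1.05 -1.23] 0.07611679422850877
```

Request:
step_arm(
  rows=[
    {"x": -6,"y": 14,"z": 0,"spin": 0},
    {"x": 0,"y": 0,"z": 30,"spin": 6},
    {"x": 0,"y": 0,"z": 30,"spin": 6},
    {"x": 0,"y": 0,"z": 30,"spin": 6},
    {"x": 0,"y": 0,"z": 30,"spin": 6},
    {"x": 0,"y": 0,"z": 30,"spin": 6},
    {"x": 0,"y": 0,"z": 30,"spin": 0},
    {"x": 0,"y": 0,"z": 20,"spin": 0},
    {"x": 0,"y": 0,"z": 11.5,"spin": 0},
    {"x": 0,"y": 0,"z": 0,"spin": 0},
    {"x": 0,"y": 0,"z": 0,"spin": 0},
  ],
)

```text
time: 11.08
tcp_pos: [0.4863, 0.3063, 0.0164]
tcp_rot: [3.082, 0.606, -0.0]
contact_force: [0.3, 1.3, -0.4]
opening: 0.0917
grasp_force: 0.0
```

```bash
cat > tp.py <<'E'
from h import *
import sys
im,d,K,D,o,r=C=cam('top'); np.savez(sys.argv[1],*C); save(sys.argv[1],cv2.resize(im[130:240,285:395],(600,600),interpolation=cv2.INTER_CUBIC))
hsv=cv2.cvtColor(im,cv2.COLOR_RGB2HSV); m=cv2.inRange(hsv,(0,110,60),(8,255,255)); q=np.argwhere(m[150:210,320:370])[:,::-1]+[320,150]
print(len(q),q.min(0),q.max(0),plane([q.mean(0),(q.min(0)+q.max(0))/2],.049,K,D,o,r))
s=env.get_state(); print(s['time'],s['tcp_pos'],s['contact_force'],s['opening'])
E
python3 tp.py t5
```

```text
59 [337 182] [353 198] [[ 0.53782255 -0.06432559  0.049     ]
 [ 0.53535278 -0.0680541   0.049     ]]
11.1333 [0.48699837 0.30690751 0.01726605] [ 0.58900639 -0.16013693  0.38411654] 0.09186867909610631
```

View pics/t5.png

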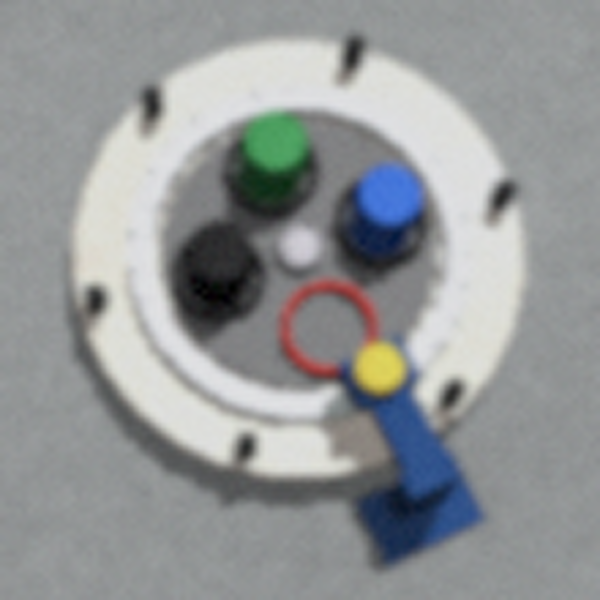

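Top crop: the yellow head is down. Pocket ring centre is at (330,329) and the other jars are in place. I'll check the jar again now that the arm has settled.

```bash
python3 jar.py w6; python3 - <<'E'
from h import *
im,d,K,D,o,r=ld('t5'); f=lambda a,z:plane(np.array(a,float)*110/600+[285-.5,130-.5],z,K,D,o,r)[:,:2].round(4)
print('pocket',f([(330.5,329)],.049),'jars blue green black',f([(390,190),(277,138),(218,250)],.099))
im,d,K,D,o,r=ld('top'); hsv=cv2.cvtColor(im,cv2.COLOR_RGB2HSV); q=np.argwhere(cv2.inRange(hsv,(0,150,60),(8,255,255))[200:225,195:225])[:,::-1]+[195,200]; p=depthpt(q,d,K,D,o,r); p=p[p[:,2]>.05]; print(len(p),p.mean(0))
E
```

```text
[ 257  283   76   30 2018] [293.32358771 296.44846383]
zmax [0.05942529 0.0605545 ]
cap (0.4792744219303131, 0.31722912192344666) 0.016314547508955002 median [0.47789438 0.31678583 0.05942529]
11.1333 [0.48699837 0.30690751 0.01726605] tool mm [ -3.2 -12.5   1.3] y ang -67.7 [-0.8   0.63  0.24  1.89 -0.24  0.65 -1.59] 0.09186867909610631
pocket [[ 0.5359 -0.0683]] jars blue green black [[ 0.5968 -0.0974]
 [ 0.6255 -0.0404]
 [ 0.5668 -0.0087]]
99 [0.47808451 0.31477549 0.05936216]
```

Request:
step_arm(
  rows=[
    {"x": -1.5,"y": -6,"z": 0,"spin": 0},
    {"x": -1.5,"y": -6.5,"z": 0.5,"spin": 0},
    {"x": 0,"y": 0,"z": 0,"spin": 0},
    {"x": 0,"y": 0,"z": 0,"spin": 0},
  ],
)

```text
time: 11.52
tcp_pos: [0.4778, 0.3188, 0.0163]
tcp_rot: [-3.081, -0.61, -0.001]
contact_force: [-0.9, -0.0, -0.1]
opening: 0.0916
grasp_force: 0.0
```

Request:
step_arm(
  rows=[
    {"x": 0,"y": 0,"z": 0,"spin": 0},
    {"x": 0,"y": 0,"z": 0,"spin": 0},
    {"x": 0,"y": 0,"z": 0,"spin": 0},
    {"x": 0,"y": 0,"z": 0,"spin": 0},
    {"x": 0,"y": 0,"z": 0,"spin": 0},
    {"x": 0,"y": 0,"z": 0,"spin": 0},
    {"x": 0,"y": 0,"z": 0,"spin": 0},
    {"x": 0,"y": 0,"z": 0,"spin": 0},
    {"x": 0,"y": 0,"z": 0,"spin": 0},
    {"x": 0,"y": 0,"z": 0,"spin": 0},
  ],
  hand=0,
  newtons=15,
)

```text
time: 12.35
tcp_pos: [0.4782, 0.3173, 0.0157]
tcp_rot: [3.082, 0.607, -0.0]
contact_force: [-0.2, 0.1, -0.7]
opening: 0.0359
grasp_force: 15.0
```

Request:
step_arm(
  rows=[
    {"x": 0,"y": 0,"z": -10,"spin": 0},
    {"x": 0,"y": 0,"z": -25,"spin": 0},
    {"x": 0,"y": 0,"z": -35,"spin": 0},
    {"x": 0,"y": 0,"z": -35,"spin": 0},
    {"x": 0,"y": 0,"z": -30,"spin": 0},
    {"x": 0,"y": 0,"z": -15,"spin": 0},
    {"x": 0,"y": 0,"z": 0,"spin": 0},
  ],
)

```text
time: 12.93
tcp_pos: [0.4808, 0.319, 0.1709]
tcp_rot: [-3.078, -0.606, -0.011]
contact_force: [1.0, 0.1, -2.0]
opening: 0.0357
grasp_force: 15.0
```

Request:
step_arm(
  rows=[
    {"x": -7,"y": 17,"z": 0,"spin": 0},
    {"x": -14,"y": 34.5,"z": 0,"spin": 0},
    {"x": -14,"y": 34.5,"z": 0,"spin": 0},
    {"x": -14,"y": 34.5,"z": 0,"spin": 0},
    {"x": -14,"y": 34.5,"z": 0,"spin": 0},
    {"x": -14,"y": 34.5,"z": 0,"spin": 0},
    {"x": -14,"y": 34.5,"z": 0,"spin": 0},
    {"x": -14,"y": 34.5,"z": 0,"spin": 0},
    {"x": -14,"y": 34.5,"z": 0,"spin": 0},
    {"x": -14,"y": 34.5,"z": 0,"spin": 0},
    {"x": -14,"y": 34.5,"z": 0,"spin": 0},
    {"x": -6,"y": 17,"z": 0,"spin": 0},
  ],
)

```text
time: 13.93
tcp_pos: [0.4788, -0.0966, 0.1654]
tcp_rot: [3.082, 0.599, -0.002]
contact_force: [0.1, 0.1, -1.6]
opening: 0.0354
grasp_force: 15.0
```

Request:
step_arm(
  rows=[
    {"x": 0,"y": 0,"z": 0,"spin": 0},
    {"x": 0,"y": 0,"z": 0,"spin": 0},
    {"x": 0,"y": 0,"z": 0,"spin": 0},
    {"x": 0,"y": 0,"z": 0,"spin": 0},
    {"x": 0,"y": 0,"z": 0,"spin": 0},
  ],
)

```text
time: 14.35
tcp_pos: [0.4803, -0.0897, 0.1654]
tcp_rot: [-3.081, -0.611, 0.001]
contact_force: [-0.0, -1.0, -1.2]
opening: 0.0357
grasp_force: 15.0
```

```bash
python3 - <<'E'
from h import *
s=env.get_state();c=cam('wrist'); save('w7',c[0]); np.savez('w7',*c); im,d,K,D,o,r=c
print(s['time'],s['tcp_pos'],s['qd'].round(3),s['grasp_force'])
m=cv2.inRange(cv2.cvtColor(im,cv2.COLOR_RGB2HSV),(0,110,60),(8,255,255)); n,l,st,ce=cv2.connectedComponentsWithStats(m)
for i in range(1,n):
    if st[i,4]>80: 
        q=np.argwhere(l==i)[:,::-1]; print(st[i],ce[i],np.median(depthpt(q,d,K,D,o,r),0))
E
```

```text
14.35 [ 0.48030375 -0.08965551  0.16543746] [ 0.001 -0.001  0.005 -0.005  0.002  0.001  0.002] 14.999898076057434
[296 106  56  58 804] [323.04726368 133.6641791 ] [ 0.53804321 -0.06689452  0.04809785]
[ 287  211   69   44 2165] [321.16628176 235.2886836 ] [ 0.49647108 -0.08201673  0.18812769]
[ 284  283   75   26 1780] [321.29831461 294.83483146] [ 0.47732813 -0.09045061  0.20922649]
```

View pics/w7.png

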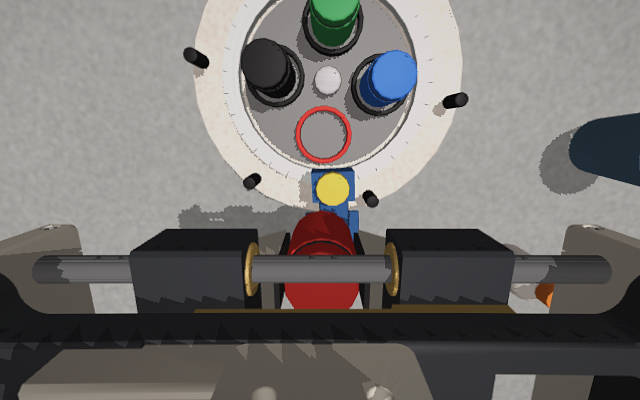

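The wrist view shows the red ring at (323,135), whole and clear. The yellow head is at (333,189) in the bracket and the red jar is held at (321,250).

```bash
python3 - <<'E'
from h import *
im,d,K,D,o,r=ld('w7'); s=env.get_state()
m=cv2.inRange(cv2.cvtColor(im,cv2.COLOR_RGB2HSV),(0,110,60),(8,255,255)); q=np.argwhere(m[100:170,290:360])[:,::-1]+[290,100]
w=plane(q,.049,K,D,o,r)[:,:2]; A=np.c_[2*w,np.ones(len(w))]; f=np.linalg.lstsq(A,(w**2).sum(1),rcond=None)[0]; c=f[:2]; print(c,np.sqrt(f[2]+c@c), w.min(0),w.max(0))
Rt=R.from_rotvec(s['tcp_rot']).as_matrix(); print((Rt.T@(np.r_[c,.055]-s['tcp_pos'])*1000).round(1), Rt[:,2].round(4))
q=np.argwhere(m[205:315,280:365])[:,::-1]+[280,205]; p=depthpt(q,d,K,D,o,r); t=(p-s['tcp_pos'])@Rt*1000
k=t[:,2]<-40; print('cap top',k.sum(),t[k].min(0),t[k].max(0)); k=(t[:,2]>-34)&(t[:,2]<-15);print('body',t[k].min(0),t[k].max(0))
E
```

```text
[ 0.53651577 -0.06751718] 0.022977629040117045 [ 0.51132205 -0.09243496] [ 0.56157744 -0.04253721]
[ 60.4   0.8 110.5] [-4.e-04  5.e-04 -1.e+00]
cap top 2007 [  -9.91414781  -16.63950164 -157.33348809] [ 66.22047736  15.18164566 -40.01197848]
body [ -6.59092376 -18.36056412 -33.96406873] [ 19.33180871  16.07326625 -15.02239703]
```

Request:
step_arm(
  rows=[
    {"x": 20,"y": 0.5,"z": 0,"spin": 0},
    {"x": 20,"y": 0.5,"z": 0,"spin": 0},
    {"x": 19.3,"y": 0.3,"z": 0,"spin": 0},
    {"x": 0,"y": 0,"z": 0,"spin": 0},
    {"x": 0,"y": 0,"z": 25,"spin": 0},
    {"x": 0,"y": 0,"z": 25,"spin": 0},
    {"x": 0,"y": 0,"z": 20,"spin": 0},
    {"x": 0,"y": 0,"z": 15,"spin": 0},
    {"x": 0,"y": 0,"z": 8,"spin": 0},
    {"x": 0,"y": 0,"z": 0,"spin": 0},
    {"x": 0,"y": 0,"z": 0,"spin": 0},
    {"x": 0,"y": 0,"z": 0,"spin": 0},
  ],
)

```text
time: 15.4
tcp_pos: [0.5366, -0.07, 0.0737]
tcp_rot: [3.082, 0.608, 0.003]
contact_force: [0.3, -0.3, -1.0]
opening: 0.0355
grasp_force: 15.0
```

```bash
python3 - <<'E'
from h import *
s=env.get_state(); Rt=R.from_rotvec(s['tcp_rot']).as_matrix(); print(s['time'],s['tcp_pos'],s['contact_force'],s['qd'].round(3).max())
c=np.array([.53652,-.06752,.0547]); print((Rt.T@(c-s['tcp_pos'])*1000).round(1))
im,d,K,D,o,r=C=cam('wrist'); np.savez('w8',*C); save('w8',im[60:320,200:460])
m=cv2.inRange(cv2.cvtColor(im,cv2.COLOR_RGB2HSV),(0,110,60),(8,255,255)); n,l,st,ce=cv2.connectedComponentsWithStats(m)
for i in range(1,n):
    if st[i,4]>40: print(st[i],ce[i].round(1))
E
```

```text
15.4 [ 0.53662146 -0.07004022  0.07371559] [ 0.2651845  -0.32163901 -1.02433488] 0.002
[ 0.8 -2.4 19. ]
[ 281  192   77   63 3041] [321.  227.7]
[ 284  283   75   26 1781] [321.2 294.8]
```

Request:
step_arm(
  rows=[
    {"x": 0,"y": -1.8,"z": 0,"spin": 0},
    {"x": 0,"y": 0,"z": 0,"spin": 0},
    {"x": 0,"y": 0,"z": 3,"spin": 0},
    {"x": 0,"y": 0,"z": 3,"spin": 0},
    {"x": 0,"y": 0,"z": 3,"spin": 0},
    {"x": 0,"y": 0,"z": 3,"spin": 0},
    {"x": 0,"y": 0,"z": 2,"spin": 0},
    {"x": 0,"y": 0,"z": 0,"spin": 0},
    {"x": 0,"y": 0,"z": 0,"spin": 0},
  ],
)

```text
time: 16.2
tcp_pos: [0.5348, -0.0685, 0.0584]
tcp_rot: [-3.082, -0.607, 0.001]
contact_force: [0.6, 0.7, -0.4]
opening: 0.0358
grasp_force: 15.0
```

Request:
step_arm(
  rows=[
    {"x": 0.5,"y": 0,"z": 1,"spin": 0},
    {"x": 0,"y": 0,"z": 1,"spin": 0},
    {"x": 0,"y": 0,"z": 1,"spin": 0},
    {"x": 0,"y": 0,"z": 0.7,"spin": 0},
    {"x": 0,"y": 0,"z": 0,"spin": 0},
    {"x": 0,"y": 0,"z": 0,"spin": 0},
  ],
)

```text
time: 16.7
tcp_pos: [0.5355, -0.0682, 0.055]
tcp_rot: [-3.082, -0.607, 0.0]
contact_force: [-0.3, -0.0, -0.6]
opening: 0.0359
grasp_force: 15.0
```

Request:
step_arm(
  rows=[
    {"x": 0,"y": 0,"z": 0.5,"spin": 0},
    {"x": 0,"y": 0,"z": 0.5,"spin": 0},
    {"x": 0,"y": 0,"z": 0,"spin": 0},
    {"x": 0,"y": 0,"z": 0,"spin": 0},
  ],
)

```text
time: 17.03
tcp_pos: [0.5357, -0.0682, 0.0546]
tcp_rot: [-3.082, -0.607, -0.001]
contact_force: [-1.5, -0.0, 4.4]
opening: 0.0354
grasp_force: 15.0
```

Contact is at the predicted floor height. Now I release.

Request:
step_arm(
  rows=[
    {"x": 0,"y": 0,"z": -0.5,"spin": 0},
    {"x": 0,"y": 0,"z": 0,"spin": 0},
    {"x": 0,"y": 0,"z": 0,"spin": 0},
    {"x": 0,"y": 0,"z": 0,"spin": 0},
    {"x": 0,"y": 0,"z": 0,"spin": 0},
    {"x": 0,"y": 0,"z": 0,"spin": 0},
  ],
  hand=0.6,
)

```text
time: 17.53
tcp_pos: [0.5355, -0.0682, 0.0544]
tcp_rot: [-3.082, -0.607, 0.0]
contact_force: [0.9, -0.1, 0.5]
opening: 0.0551
grasp_force: 0.0
```

Request:
step_arm(
  rows=[
    {"x": 0,"y": 0,"z": -5,"spin": 0},
    {"x": 0,"y": 0,"z": -10,"spin": 0},
    {"x": 0,"y": 0,"z": -20,"spin": 0},
    {"x": 0,"y": 0,"z": -30,"spin": 0},
    {"x": 0,"y": 0,"z": -35,"spin": 0},
    {"x": 0,"y": 0,"z": -35,"spin": 0},
    {"x": -35,"y": 0,"z": 0,"spin": 0},
    {"x": -35,"y": 0,"z": 0,"spin": 0},
    {"x": 0,"y": 0,"z": 0,"spin": 0},
    {"x": 0,"y": 0,"z": 0,"spin": 0},
    {"x": 0,"y": 0,"z": 0,"spin": 0},
  ],
)

```text
time: 18.45
tcp_pos: [0.4714, -0.0946, 0.1905]
tcp_rot: [-3.082, -0.607, -0.003]
contact_force: [0.4, 0.4, -0.1]
opening: 0.0552
grasp_force: 0.0
```

```bash
python3 sd.py; python3 - <<'E'
from h import *
s=env.get_state();c=cam('wrist'); save('w9',c[0]); np.savez('w9',*c); im,d,K,D,o,r=c
m=cv2.inRange(cv2.cvtColor(im,cv2.COLOR_RGB2HSV),(0,110,40),(8,255,255)); q=np.argwhere(m)[:,::-1]; p=depthpt(q,d,K,D,o,r)
p=p[np.linalg.norm(p[:,:2]-[.536,-.068],axis=1)<.03]; t=p[p[:,2]>.094]; print(s['time'],s['tcp_pos'],len(t),np.percentile(t[:,2],[50,98]),cv2.minEnclosingCircle(t[:,:2].astype(np.float32)))
E
```

```text
head [329.70588235 214.29411765] 85 pocket [346.79086538 218.58173077] [[ 0.56165916 -0.03952638  0.047     ]]
18.5 [ 0.47183563 -0.09436012  0.19026417] [ 0.32982924 -0.33866111 -0.63607624] -159.96270893571284 0.1177944879447907
18.5 [ 0.47183563 -0.09436012  0.19026417] 1285 [0.09828088 0.09987849] ((0.536431074142456, -0.06749870628118515), 0.016349660232663155)
```

View pics/w9.png

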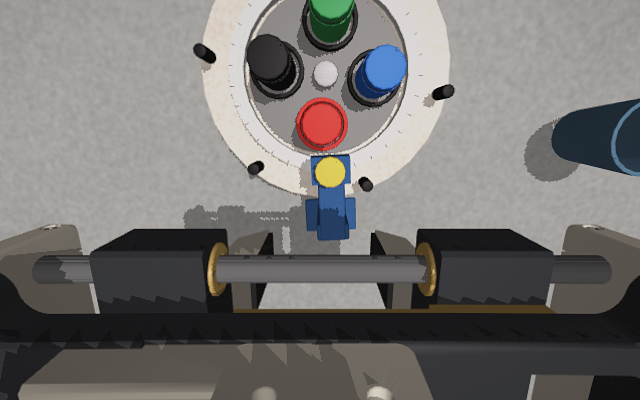

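The red jar stands in its pocket at (321,124), with its cap top at 99 mm as predicted. It is centred on the ring measured earlier, (0.5364,−0.0675) against (0.5365,−0.0675). The pin head (330,172) is still down, the other jars are in place and the gripper is clear.

```bash
python3 -c "
from rig import env
print(env.job_done())"
```

```text
the job is handed in; nothing more can be done
None
```

The carousel is locked with the pin down in the notch, the red jar stands upright and fully home in the red pocket with the other jars still in theirs, and I handed the job in at about 18.5 s; the hand-in returned no verdict.

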